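# Tuck a chip-guard strip under the lapped cover of a slide bed and hold it down

### The job

Lift the aluminium guard strip by its black grip bar off its parking rail, where a spring ball catch holds it at each end, and slide its front edge under the lapped cover plate of the slide bed, square and centred, until it meets the stop, without lifting the cover. Then press the strip down flat on the bed, firmly (about 10 to 15 N), and finish while holding it so: still gripping the bar and still pressing. Leave the two small chucks, the oil bottle and the air gun standing about it where they are.

Things in the scene. Friction and masses are not known exactly. Their poses are not given: they have to be found in the camera images.
- bed: Slide bed, fixed to the table: grey slab 235 x 170 x 30 (x, y, z), flat top at z = 30, with a dark chip slot. Origin: on the table, below the middle of the cover's free edge; the slab spans x = -120 to +115. +x is the way the strip goes in. A hinged cover plate lies over the +x half. Hidden under it is a stop 5 high, face at x = +32: a 4 mm plate slid in flat ends there, 32 mm under the cover.
- bed_plate: The slab of the slide bed itself (without cover and stop), same origin and axes as the bed; the strip is pressed on its top, z = 30 mm.
- cover (a joint): Cover plate hinge angle, rad: 0 = lying closed, as at the start; grows as the free edge is lifted (0.07 = 6 mm at the edge). It is light (0.16 kg) and held only by its weight.
- cover_edge (a point): Middle of the cover's free edge, on its underside (x = 0, y = 0, z = 37 mm in the bed's frame when closed). The cover is steel, 3 thick, 150 wide in y, hinged at bed x = +85, its underside 7 mm above the slab. An upturned lip runs on from this edge to bed x = -10, where its underside is about 7 mm higher.
- rail: Parking rail, fixed: aluminium block 80 x 122 x 30, its top (z = 30 mm) carries the strip; origin on the table under its middle. Grey cheek at each end (inner faces y = +-76, 44 in x, 54 tall) with a sprung steel ball poking over the strip's end. Lifting straight up takes about 10 N (8 to 13) over the first 6 mm; free after about 20 mm. The strip lies on it centred, with the same axes.
- strip: Guard strip: flat aluminium plate 100 x 150 x 4 (x, y, z), 0.15 to 0.3 kg; origin at the centre of the plate's underside. +x points to its front edge, the one that goes under the cover. A black grip bar stands on it nearer the rear edge.
- strip_grip (a point): Centre of the strip's grip bar: the bar is 14 thick in x, 60 long in y, 36 tall (from the plate's top, 18 mm below this point, to 18 mm above it). It lies 36 mm behind the plate's centre. Pinch it across its 14 mm (along strip x).
- strip_front (a point): Middle of the strip's front edge, half-way through the thickness (2 mm above the underside, 86 mm ahead of the grip bar's centre).
- chuck_a: bystander: small dark steel collet chuck, 34 dia x 60 tall, standing between the bed and the rail
- chuck_b: bystander: a second such chuck, 34 dia x 60 tall
- oil: bystander: white oil bottle 66 dia x 170 tall
- airgun: bystander: red air blow gun, about 200 x 135 x 24
There are look-alikes about, which are no part of the job. What is shaped like the strip but blue or red is not meant. What is shaped like the rail but pink is not meant.

How it is judged:
By the outcome, as a careful person would: the job done as asked, in the order asked, and still so for the second after the job is handed in, while the arm keeps its last pose, push and grip.
It also fails if it takes over 48 s, if anything falls off the work surface, if the arm or the gripper's body presses on something with over 40 N, if the wrist force passes 120 N, or if a joint passes its speed limit or range.

### The arm

A 6-joint arm with a two-finger parallel gripper is mounted at the origin on the work surface. World frame = base frame: x ahead of the robot, y to its left, z up, the work surface at z = 0. Lengths are in m, angles in degrees, forces in N, time in s.
With the tool pointing down it reaches from about 0.375 to 0.75 m from the base axis. Payload 9 kg.
Tool frame: the origin (TCP) lies where the fingers leave the gripper's body, on its centre line; the fingertips stand 73 mm ahead of it and the grasp point (between the pads) lies 54 mm ahead of it (robot.tip_reach is the distance from the TCP to the fingertips, in m); z points along the fingers, y is the line along which they close (so a half turn about z gives the same grasp; the last joint's range is limited). The gripper opens to 85 mm and grips with 20 to 120 N. Pads are 22 mm wide; open, the fingers measure 114 mm over their backs; the gripper's body (76 mm by 85 mm) begins 54 mm behind the grasp point. The pads swing forward as they close: fully open they stand 13 mm farther back than shut.
Start: joints at [53.417, 5.964, 5.575, 89.605, 0, 77.527], TCP at [0.245, 0.548, 0.304] pointing down, gripper open.
Joint ranges: [-171.21, 171.21], [-48.23, 106.86], [-62.78, 66.21], [-105.2, 120.99], [-86.42, 89.51], [-180, 180]. Speed limits (degrees/s): [127.2, 127.2, 147.25, 180, 180, 180].

### API

Orientations are given as [roll, pitch, yaw] about the fixed x, y, z axes, in that order (R = Rz(yaw) Ry(pitch) Rx(roll)).
In Python, from plant import robot gives the robot as it stands. Calls block until the motion is done:
- robot.move_pose(position, orientation): joint-space move of the TCP to a pose.
- robot.line_to(position, vel=0.15, rotation=None, guard=None): straight line of the TCP; rotation=None keeps the orientation; vel is the mean speed in m/s. With guard (N) it stops when the force on the tool has changed by that much, and returns True; else False.
- robot.goto_joints(angles): joint-space move.
- robot.set_gripper(opening): finger opening in m; the grip force is fixed at half the most; returns when the fingers have stopped.
- robot.pause(seconds).
- robot.ik(position, orientation): joint angles nearest the present ones, or None.
- robot.observe(): the state.
- robot.grab_frame(name): name is "side" or "top"; returns the picture (400x640x3 uint8, blue, green, red); there is no depth.
- robot.get_calibration(name): a dict with "vertical_fov" (degrees; the focal length in pixels is half the picture's height over the tangent of half this angle, whatever the lens; pixels are square), "cx", "cy" (the principal point, pixels), "k1" (the pictures are not rectified: a ray, as slopes to the right and down, at radius r is drawn at 1 + k1 r^2 times it, then the intrinsics apply), "rvec" (rotation vector, rad) and "tvec" (3), from world to camera coordinates, as OpenCV has them. Camera axes: x right, y down, z forward; pixel columns grow to the right and rows downward; lengths in m; the calibration is good to about 2 mm. A picture is of the moment at which its call begins. get_calibration takes no time and is no camera call.
A pose or a line that the arm cannot do raises robot.IKError and nothing moves.
- robot.job_done(): hands the job in; it is judged then, once.
The state is a dict: "time": time; "q": joint angles; "qvel": joint speeds; "joint_torque": joint torques, N m; "tool_pos": TCP position; "tcp_rot": TCP orientation; "ft_force": force on the tool from outside, world axes, zero at the start; "torque": the same for the moment, N m; "gripper_width": finger opening in m; "gripper_force": force on a finger pad.
Only numpy, scipy, OpenCV 4.12 (cv2) and the standard library are available. Lean on these libraries where they do the work, as an engineer would, in place of code of your own. Each camera call takes 0.05 s, during which the arm holds its last target. There are 200 camera calls.

## Working session

There is one attempt and no reset: what is moved stays moved. The work goes in short steps, each a Python script; the robot and the scene stay as the last script left them, time stands still between calls to the robot, and variables do not carry over. Pictures are saved under pics/ and viewed, at most 10 in all, crops included, and the job is handed in when it is done.

```bash
ls; mkdir -p pics; python3 - <<'E'
from plant import robot
import cv2
for n in("top","side"):
    cv2.imwrite(f"pics/{n}0.png",robot.grab_frame(n)); print(n,robot.get_calibration(n))
s=robot.observe(); print(s["time"],s["tool_pos"],s["tcp_rot"],s["gripper_width"])
E
```

```text
pics
top {'vertical_fov': 56.25875250274909, 'cx': 326.7851594410009, 'cy': 197.04428432867272, 'k1': -0.0657204696427883, 'rvec': array([ 2.16719785, -2.20549237,  0.08012174]), 'tvec': array([0.03993168, 0.49166311, 1.20001611])}
side {'vertical_fov': 48.80360345243932, 'cx': 319.39467239451426, 'cy': 194.82834969379064, 'k1': 0.004295851089855846, 'rvec': array([ 2.39363755, -0.46967149,  0.18089749]), 'tvec': array([-0.47266512,  0.19616206,  1.2078177 ])}
0.1 [0.24495359 0.54748788 0.30318181] [-1.79933152e+02 -1.49465039e-02  1.55889070e+02] 0.08559161186942486
```

View pics/top0.png

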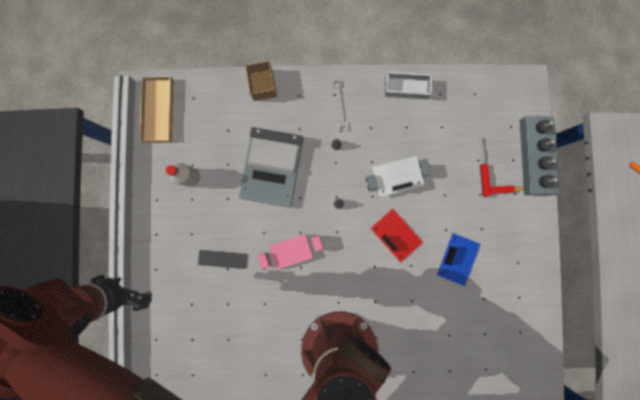

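View pics/side0.png

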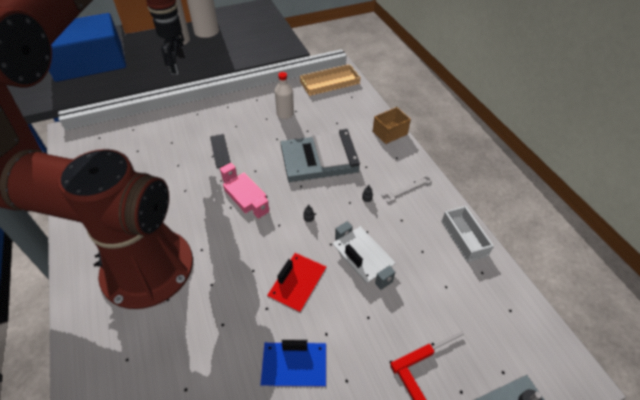

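```bash
python3 - <<'E'
import cv2,numpy as np
t=cv2.imread("pics/top0.png");s=cv2.imread("pics/side0.png")
def c(im,x,y,w,h):return cv2.resize(im[y:y+h,x:x+w],None,fx=5,fy=5,interpolation=cv2.INTER_CUBIC)
cv2.imwrite("pics/a.png",np.hstack([c(t,234,118,80,100),c(t,355,130,80,100)]))   # bed | rail
cv2.imwrite("pics/b.png",np.hstack([c(s,275,122,88,65),c(s,325,220,72,65)]))
E
```

```text
(no output)
```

View pics/a.png

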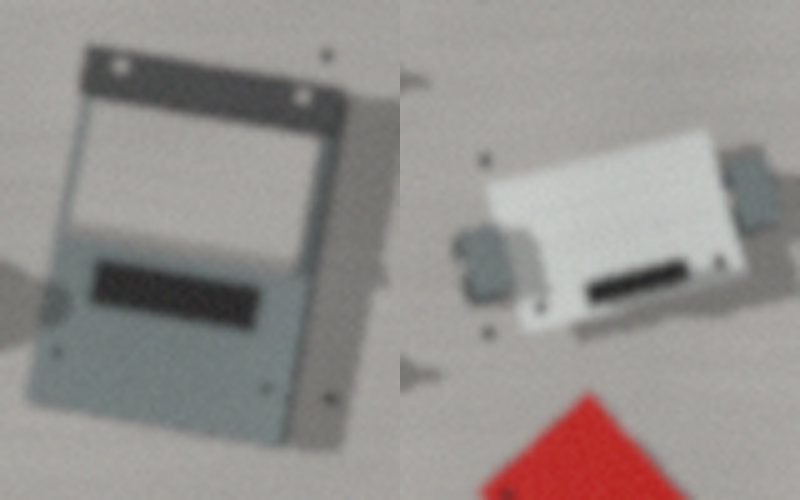

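View pics/b.png

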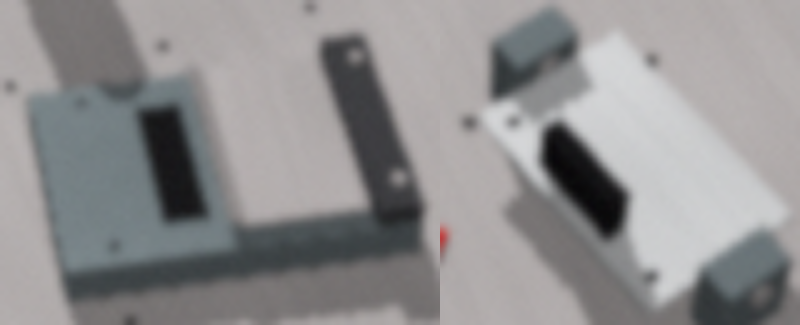

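```bash
cat > h.py <<'E'
import numpy as np,cv2
from plant import robot
from scipy.optimize import least_squares
def proj(n,P):
    c=robot.get_calibration(n); f=200/np.tan(np.radians(c["vertical_fov"]/2))
    K=np.array([[f,0,c["cx"]],[0,f,c["cy"]],[0,0,1.]])
    return cv2.projectPoints(np.array(P,float).reshape(-1,1,3),c["rvec"],c["tvec"],K,np.array([c["k1"],0,0,0,0.]))[0][:,0]
def place(p,P):
    a=p[2];P=np.array(P,float);R=np.array([[np.cos(a),-np.sin(a),0],[np.sin(a),np.cos(a),0],[0,0,1]])
    return P@R.T+[p[0],p[1],p[3] if len(p)>3 else 0]
def fit(obs,p0):  # obs: (cam, model point, pixel)
    def r(p):return np.concatenate([proj(n,place(p,[m]))[0]-px for n,m,px in obs])
    s=least_squares(r,p0,loss="soft_l1");return s.x,r(s.x).reshape(-1,2)
def cr(ox,oy,X,Y,k=5):return np.array([ox+(X+.5)/k-.5,oy+(Y+.5)/k-.5])
E
python3 - <<'E'
from h import *
np.set_printoptions(precision=4,suppress=True)
T=lambda X,Y:cr(234,118,X,Y); S=lambda X,Y:cr(275,122,X,Y)
b=[("top",(-.12,.085,.03),T(27,403)),("top",(-.12,-.085,.03),T(284,444)),
("side",(-.12,.085,.03),S(27,97)),("side",(-.12,-.085,.03),S(66,272)),("side",(-.12,-.085,0),S(75,298)),("side",(.115,-.085,0),S(420,245)),
("top",(0,.075,.04),T(70,228)),("top",(0,-.075,.04),T(303,270)),("side",(0,-.075,.04),S(235,228))]
p,r=fit(b,[.6,.15,-.17]);print(p,np.degrees(p[2]));print(r)
T=lambda X,Y:cr(355,130,X-400,Y); S=lambda X,Y:cr(325,220,X-440,Y)
b=[(n,(x*.05,y*.075,.034),q) for n,L in(("top",[(1,1,T(487,183)),(1,-1,T(711,130)),(-1,-1,T(748,268)),(-1,1,T(525,333))]),
("side",[(-1,1,S(480,110)),(1,1,S(615,33)),(1,-1,S(790,213)),(-1,-1,S(655,305))])) for x,y,q in L]
p,r=fit(b,[.6,-.2,.2]);print(p,np.degrees(p[2]));print(r)
for n,c in(("chuckA",(339,204)),("chuckB",(337,145))):
    s=least_squares(lambda v:proj("top",[[v[0],v[1],.06]])[0]-c,[.5,0]);print(n,s.x)
E
```

```text
[ 0.5952  0.2104 -0.1755] -10.055751659176472
[[-0.041   0.2242]
 [ 0.3776  0.329 ]
 [-0.9358 -0.5588]
 [-0.4318  0.1879]
 [-1.7618  1.3944]
 [-0.0212  0.9758]
 [ 0.1477 -1.1557]
 [-0.6519 -2.3607]
 [ 2.2538 -1.1083]]
[ 0.5578 -0.2003  0.2361] 13.52486632930424
[[-0.2915 -0.0932]
 [-0.6989 -0.8571]
 [ 0.1693  1.1609]
 [ 0.1705 -0.2414]
 [-0.5334  0.7416]
 [ 0.4433 -0.7429]
 [ 0.9492 -0.1722]
 [-0.7717  0.7131]]
chuckA [ 0.4667 -0.0065]
chuckB [ 0.6544 -0.0039]
```

```bash
python3 - <<'E'
from h import *
np.set_printoptions(precision=4,suppress=True)
p=[.5578,-.2003,.2361]; g=place(p,[[-.036,0,0]])[0]; yaw=np.degrees(p[2])+90
print(g,yaw,robot.ik([g[0],g[1],.114],[180,0,yaw]),robot.ik([.52,.22,.13],[180,0,80]))
robot.move_pose([g[0],g[1],.2],[180,0,yaw])
print(robot.line_to([g[0],g[1],.115],vel=.1,guard=6))
s=robot.observe();print(s["time"],s["tool_pos"],s["tcp_rot"],s["ft_force"])
cv2.imwrite("pics/g.png",np.vstack([cv2.resize(robot.grab_frame(n)[y:y+100,x:x+140],None,fx=4,fy=4,interpolation=2)[:290] for n,x,y in(("top",330,125),("side",300,205))]))
E
```

```text
[ 0.5228 -0.2087  0.    ] 103.52753354303874 [-35.0742   2.7391 -17.7017  69.5592   0.      41.3983] [  9.6625   2.3183 -16.417   71.2647   0.     109.6625]
False
3.9583 [ 0.5232 -0.209   0.1158] [179.9559   0.0509 103.5267] [ 0.8732  0.2136 -0.0749]
```

View pics/g.png

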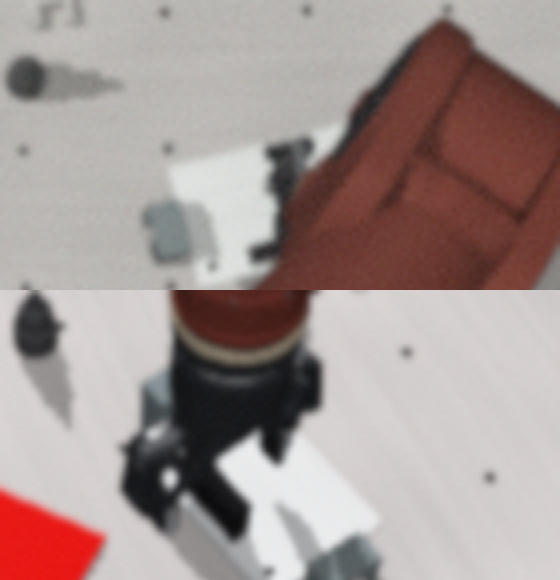

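```bash
python3 - <<'E'
from h import *
np.set_printoptions(precision=4,suppress=True)
def st(k):
    s=robot.observe();print(k,round(s["time"],2),s["tool_pos"],s["tcp_rot"],s["ft_force"],s["torque"],round(s["gripper_width"],4));return s
robot.set_gripper(0.0); s=st("closed"); x,y,z=s["tool_pos"]
robot.line_to([x,y,z+.03],vel=.03); st("lift")
robot.line_to([x,y,.21],vel=.15)
robot.move_pose([.50,.22,.21],[180,0,79.94]); robot.pause(.3); st("over")
a=np.degrees
for n in("top","side"): cv2.imwrite(f"pics/{n}1.png",robot.grab_frame(n))
t=cv2.imread("pics/top1.png");s=cv2.imread("pics/side1.png")
print([proj(n,[[.50,.22,.15]]) for n in("top","side")])
cv2.imwrite("pics/o.png",np.vstack([cv2.resize(im[y:y+75,x:x+200],None,fx=4,fy=4,interpolation=2) for im,x,y in((t,170,130),(s,180,105))]))
E
```

```text
closed 4.71 [ 0.5229 -0.2088  0.1152] [179.9908   0.0126 103.5273] [-0.778  -0.261   2.8138] [ 0.0411  0.0387 -0.0335] 0.0128
lift 5.87 [ 0.5228 -0.2087  0.1449] [-179.9852   -0.0181  103.5267] [ 0.5643  0.0712 -1.8649] [0.0026 0.0296 0.0335] 0.0131
over 8.33 [0.5003 0.2195 0.21  ] [179.9967   0.0008  79.8934] [-0.1329  0.2938 -2.3614] [0.0025 0.0014 0.0335] 0.013
[array([[261.9082, 192.2948]]), array([[289.1137, 130.0634]])]
```

View pics/o.png

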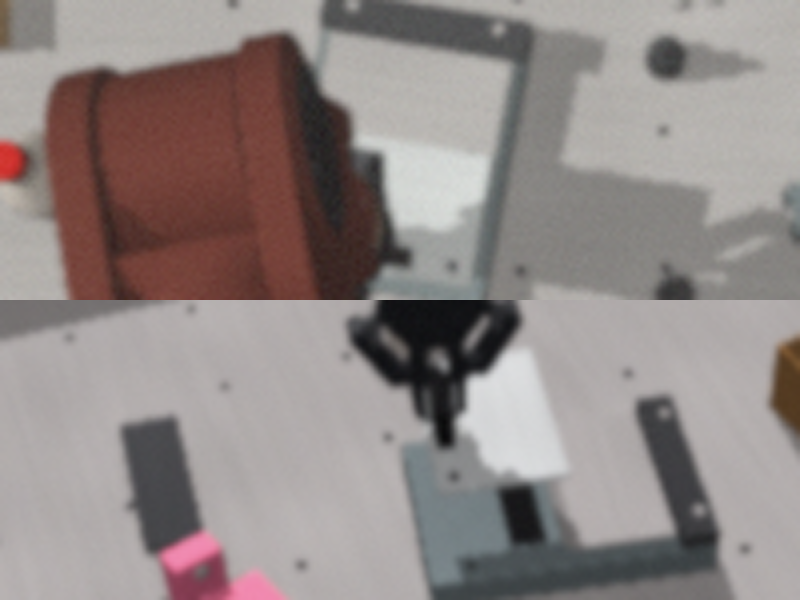

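```bash
cat >> h.py <<'E'
from scipy.ndimage import map_coordinates
def edgefit(items,p0,imgs,rng=5,iters=3):
    """items: (cam, A, B) model segments; match max gradient along normals, refine x,y,yaw"""
    p=np.array(p0,float)
    G={n:cv2.GaussianBlur(cv2.cvtColor(i,cv2.COLOR_BGR2GRAY).astype(float),(0,0),.8) for n,i in imgs.items()}
    for it in range(iters):
        R=rng if it==0 else max(2,rng-1.5*it); M=[]
        for k,(n,A,B) in enumerate(items):
            P=np.linspace(A,B,25)[2:-2]; u=proj(n,place(p,P)); d=u[-1]-u[0];d/=np.hypot(*d);N=np.array([-d[1],d[0]])
            t=np.arange(-R,R+.01,.2); S=u[:,None]+t[None,:,None]*N
            v=map_coordinates(G[n],[S[...,1],S[...,0]],order=1); g=np.abs(np.gradient(v,axis=1)/.2)
            # common offset first, then local
            for i in range(len(P)):
                j=g[max(0,i-2):i+3].mean(0); m=j.argmax()
                if j[m]>4: M.append((k,n,P[i],u[i]+t[m]*N,N))
        f=lambda q:np.array([(proj(n,place(q,[P]))[0]-x)@N for k,n,P,x,N in M])
        p=least_squares(f,p,loss="soft_l1",f_scale=.3).x
    r=f(p)
    for k in range(len(items)):
        e=r[[m[0]==k for m in M]]; print(k,items[k][0],len(e),"med %.2f sd %.2f"%(np.median(e),e.std()) if len(e) else "")
    return p
E
cat > bed.py <<'E'
from h import *
b=[("top",(-.12,.085,.03),(-.12,-.085,.03)),("top",(-.11,.085,.03),(.08,.085,.03)),("top",(.01,.075,.04),(.08,.075,.04)),("top",(.01,-.075,.04),(.08,-.075,.04)),
("top",(-.11,-.085,.03),(.08,-.085,.03)),
("side",(-.12,.085,.03),(-.12,-.085,.03)),("side",(-.115,-.085,.03),(.08,-.085,.03)),("side",(.02,-.075,.04),(.08,-.075,.04))]
if __name__=="__main__":
    im={n:cv2.imread(f"pics/{n}0.png") for n in("top","side")}
    for items in(b,b[:5],b[5:]):
        p=edgefit(items,[.5952,.2104,-.1755],im,4);print(p,np.degrees(p[2]))
    t=[(n,(x*.05,y*.075,.034),(X*.05,Y*.075,.034)) for n in("top","side") for x,y,X,Y in((1,1,1,-1),(1,-1,-1,-1),(-1,-1,-1,1),(-1,1,1,1))]
    p=edgefit(t,[.5578,-.2003,.2361],im,3);print(p,np.degrees(p[2]))
E
python3 bed.py
```

```text
Traceback (most recent call last):
  File "bed.py", line 8, in <module>
    p=edgefit(items,[.5952,.2104,-.1755],im,4);print(p,np.degrees(p[2]))
  File "h.py", line 31, in edgefit
    p=least_squares(f,p,loss="soft_l1",f_scale=.3).x
      ~~~~~~~~~~~~~^^^^^^^^^^^^^^^^^^^^^^^^^^^^^^^
  File "h.py", line 30, in <lambda>
    f=lambda q:np.array([(proj(n,place(q,[P]))[0]-x)@N for k,n,P,x,N in M])
                          ~~~~^^^^^^^^^^^^^^^^
  File "h.py", line 5, in proj
    c=robot.get_calibration(n); f=200/np.tan(np.radians(c["vertical_fov"]/2))
ValueError: time passes only in moves, steps and waits
```

```bash
sed -i 's/^def proj/CAL={n:robot.get_calibration(n) for n in("top","side")}\ndef proj/; s/c=robot.get_calibration(n); f=/c=CAL[n]; f=/' h.py; python3 bed.py
```

```text
0 top 21 med 0.11 sd 0.14
1 top 21 med 0.20 sd 0.35
2 top 21 med -0.14 sd 0.55
3 top 21 med 0.09 sd 0.09
4 top 21 med 1.15 sd 1.25
5 side 21 med -0.07 sd 0.08
6 side 21 med -0.66 sd 1.42
7 side 21 med -0.74 sd 0.15
[ 0.59308675  0.21155569 -0.19569037] -11.212232257969944
0 top 21 med -0.04 sd 0.11
1 top 21 med -0.01 sd 0.28
2 top 21 med -0.28 sd 1.35
3 top 21 med -0.23 sd 0.07
4 top 21 med 1.01 sd 1.36
[ 0.59338325  0.21224457 -0.19192104] -10.996265677515197
0 side 21 med 0.03 sd 0.09
1 side 21 med 0.01 sd 0.97
2 side 21 med -0.19 sd 0.15
[ 0.59216853  0.20883171 -0.1931984 ] -11.069452856499918
0 top 21 med -0.23 sd 0.14
1 top 21 med -0.21 sd 0.10
2 top 21 med -1.97 sd 1.12
3 top 21 med -0.19 sd 0.45
4 side 21 med -0.23 sd 0.15
5 side 21 med -0.81 sd 0.78
6 side 21 med -1.97 sd 1.01
7 side 21 med -0.19 sd 0.15
[ 0.5571035  -0.19990126  0.24237876] 13.88728015076296
```

```bash
python3 - <<'E'
from h import *
np.set_printoptions(precision=4,suppress=True)
p=[.593,.2115,-.1937]; g=place(p,[[-.106,0,0]])[0]; rot=[180,0,90+np.degrees(p[2])]
robot.move_pose([g[0],g[1],.16],rot)
robot.line_to([g[0],g[1],.126],vel=.1); robot.pause(.3)
s=robot.observe();print(s["time"],s["tool_pos"],s["tcp_rot"],s["ft_force"])
im={}
for n in("top","side"): im[n]=robot.grab_frame(n);cv2.imwrite(f"pics/{n}2.png",im[n])
# predicted strip outline
q=[*place(p,[[-.07,0,0]])[0][:2],p[2]]
v=[]
for n,x,y in(("top",200,140),("side",260,115)):
    c=cv2.resize(im[n][y:y+75,x:x+130],None,fx=6,fy=6,interpolation=2)[:300 if n=="top" else 450]
    v.append(cv2.resize(im[n][y:y+72,x:x+190],None,fx=4,fy=4,interpolation=2))
    print(n,[proj(n,place(q,[[a*.05,b*.075,.0445]]))[0] for a,b in((1,1),(1,-1),(-1,-1),(-1,1))])
cv2.imwrite("pics/h.png",np.vstack(v))
E
```

```text
9.55 [0.4893 0.232  0.1266] [179.9521  -0.0204  78.9034] [ 0.2719  0.2922 -1.9018]
top [array([246.0101, 168.1575]), array([291.8861, 176.248 ]), array([286.1679, 207.0308]), array([240.0492, 198.7679])]
side [array([308.1031, 134.9158]), array([316.5138, 165.975 ]), array([285.2995, 170.2882]), array([278.8311, 138.6763])]
```

View pics/h.png

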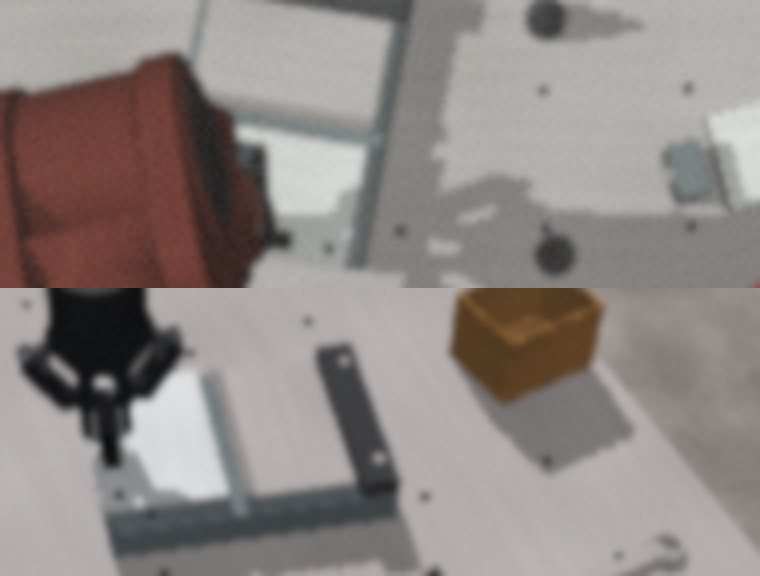

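```bash
python3 - <<'E'
from h import *
from bed import b
np.set_printoptions(precision=4,suppress=True)
im={n:cv2.imread(f"pics/{n}2.png") for n in("top","side")}; im0={n:cv2.imread(f"pics/{n}0.png") for n in("top","side")}
z=.0453
t=[("top",(.05,.02,z),(.05,-.073,z)),("top",(.048,-.075,z),(0,-.075,z)),("side",(.05,.06,z),(.05,-.073,z)),("side",(.048,-.075,z),(.0,-.075,z))]
q0=[*place([.593,.2115,-.1937],[[-.07,0,0]])[0][:2],-.1937]
B=[b[i] for i in(0,1,2,3,5,7)]
for sel in(lambda i:True,lambda i:i[0]=="top",lambda i:i[0]=="side"):
    q=edgefit([i for i in t if sel(i)],q0,im,3); p=edgefit([i for i in B if sel(i)],[.593,.2115,-.194],im0,3)
    c,s=np.cos(p[2]),np.sin(p[2]); d=q[:2]-p[:2]
    print("strip",q,np.degrees(q[2]),"bed",p,np.degrees(p[2]),"rel mm",1e3*np.array([c*d[0]+s*d[1],-s*d[0]+c*d[1]]),np.degrees(q[2]-p[2]))
E
```

```text
0 top 21 med -0.20 sd 0.16
1 top 21 med -0.19 sd 0.17
2 side 21 med 0.21 sd 0.22
3 side 21 med 0.80 sd 1.11
0 top 21 med 0.03 sd 0.14
1 top 21 med 0.18 sd 0.35
2 top 21 med -0.01 sd 0.11
3 top 21 med 0.20 sd 0.11
4 side 21 med -0.01 sd 0.10
5 side 21 med -0.60 sd 0.15
strip [ 0.5251  0.2262 -0.2163] -12.395816578511212 bed [ 0.593   0.2114 -0.1985] -11.371756443240626 rel mm [-69.4794   1.1623] -1.0240601352705851
0 top 21 med -0.01 sd 0.14
1 top 21 med -0.01 sd 0.18
0 top 21 med -0.03 sd 0.11
1 top 21 med 0.19 sd 0.33
2 top 21 med -0.25 sd 0.51
3 top 21 med 0.09 sd 0.11
strip [ 0.5244  0.2267 -0.2108] -12.076724786776728 bed [ 0.5933  0.2115 -0.1944] -11.136606249495243 rel mm [-70.5126   1.6815] -0.9401185372814853
0 side 21 med 0.02 sd 0.07
1 side 21 med 0.02 sd 0.62
0 side 21 med 0.01 sd 0.08
1 side 21 med 0.01 sd 0.14
strip [ 0.5251  0.2226 -0.2008] -11.504085340237788 bed [ 0.5922  0.2084 -0.1954] -11.197280137778847 rel mm [-68.558    0.9508] -0.3068052024589413
```

```bash
python3 - <<'E'
from h import *
np.set_printoptions(precision=4,suppress=True)
def st(k):
    s=robot.observe();print(k,round(s["time"],2),s["tool_pos"],s["tcp_rot"],s["ft_force"],s["torque"]);return s
p=[.593,.2115,np.radians(-11.15)]; rot=[180,0,79.4]
G=lambda x,y:place(p,[[x,y,0]])[0]
g=G(-.106,-.0016)
robot.line_to([g[0],g[1],.126],vel=.05,rotation=rot)
print(robot.line_to([g[0],g[1],.110],vel=.015,guard=3)); s=st("down")
z=s["tool_pos"][2]+.0007
robot.line_to([g[0],g[1],z],vel=.02); st("hover")
e=G(-.050,-.0016)
print(robot.line_to([e[0],e[1],z],vel=.03,guard=6)); s=st("slid")
d=s["tool_pos"][:2]-np.array(p[:2]);c,n=np.cos(p[2]),np.sin(p[2]);print("grip in bed",1e3*(c*d[0]+n*d[1]),1e3*(-n*d[0]+c*d[1]))
im={}
for n in("top","side"): im[n]=robot.grab_frame(n);cv2.imwrite(f"pics/{n}3.png",im[n])
cv2.imwrite("pics/i.png",np.vstack([cv2.resize(im[n][y:y+72,x:x+190],None,fx=4,fy=4,interpolation=2) for n,x,y in(("top",200,140),("side",260,115))]))
E
```

```text
True
down 10.62 [0.4887 0.2304 0.1152] [-179.999     0.0001   79.3977] [-0.1999  0.2306  4.4498] [ 0.0116 -0.0617 -0.0623]
hover 10.88 [0.4885 0.2304 0.1155] [-179.8527    0.0571   79.4004] [ 0.1196 -0.0462 -1.3018] [ 0.0123 -0.003   0.0363]
False
slid 12.89 [0.5429 0.2198 0.1156] [-179.8049    0.0435   79.4138] [-5.1869  1.2687  0.4196] [ 0.3722  1.0784 -0.1607]
grip in bed -50.78344951413257 -1.5282386863250415
```

View pics/i.png

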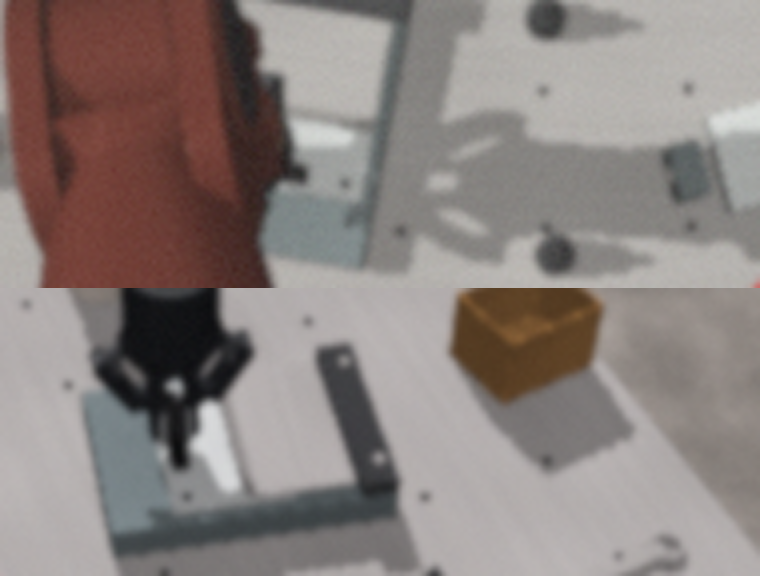

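```bash
python3 - <<'E'
from h import *
np.set_printoptions(precision=4,suppress=True)
im={n:cv2.imread(f"pics/{n}3.png") for n in("top","side")}
z=.0345;p=np.array([.593,.2115,-.1954])
t=[("top",(-.05,0,z),(-.05,-.073,z)),("top",(-.048,-.075,z),(.01,-.075,z)),("side",(-.05,.0,z),(-.05,-.073,z)),("side",(-.03,-.075,z),(.01,-.075,z))]
q0=[*place(p,[[-.016,0,0]])[0][:2],p[2]]
for sel,P in(("ts",p),("t",[.5933,.2115,-.1950]),("s",[.5922,.2084,-.1954])):
    q=edgefit([i for i in t if i[0][0] in sel],q0,im,3)
    c,s=np.cos(P[2]),np.sin(P[2]); d=q[:2]-P[:2]
    print("rel mm",1e3*np.array([c*d[0]+s*d[1],-s*d[0]+c*d[1]]),np.degrees(q[2]-P[2]))
# cover top edges now against the closed position, in both pictures
cv=[("side",(.005,-.075,.04),(.08,-.075,.04)),("top",(.005,-.075,.04),(.08,-.075,.04))]
for k in(0,3): print(k); edgefit(cv,p,{n:cv2.imread(f"pics/{n}{k}.png") for n in("top","side")},3,1)
d=[np.abs(cv2.absdiff(cv2.imread(f"pics/side0.png"),im["side"])[150:166,300:350]).mean()];print(d)
E
```

```text
0 top 21 med -0.52 sd 0.64
1 top 21 med 0.18 sd 0.49
2 side 21 med 0.69 sd 0.90
3 side 21 med -0.62 sd 0.53
rel mm [-6.3126 -4.0009] -6.097200868361703
0 top 21 med -0.16 sd 0.50
1 top 21 med 0.00 sd 0.55
rel mm [-7.5096 -3.3704] -6.736015961562664
0 side 21 med 0.02 sd 1.03
1 side 21 med 0.03 sd 0.35
rel mm [-5.3512 -2.5714] -1.1375960486561068
0
0 side 21 med -0.66 sd 0.14
1 top 21 med 0.21 sd 0.09
3
0 side 21 med -0.64 sd 0.15
1 top 21 med 0.28 sd 0.12
[np.float64(34.38708333333334)]
```

```bash
python3 - <<'E'
from h import *
p=np.array([.593,.2115,-.1954]); q=[*place(p,[[-.018,0,0]])[0][:2],p[2]]
v=[]
for n,x,y in(("top",255,155),("side",275,135)):
    k=8; c=cv2.resize(cv2.imread(f"pics/{n}3.png")[y:y+60,x:x+50],None,fx=k,fy=k,interpolation=2)
    u=(proj(n,place(q,[[-.05,.075,.034],[-.05,-.075,.034],[.018,-.075,.034]]))-[x,y]+.5)*k
    cv2.polylines(c,[u.astype(int)],False,(0,0,255),1)
    v.append(c)
cv2.imwrite("pics/j.png",np.hstack(v))
E
```

```text
(no output)
```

View pics/j.png

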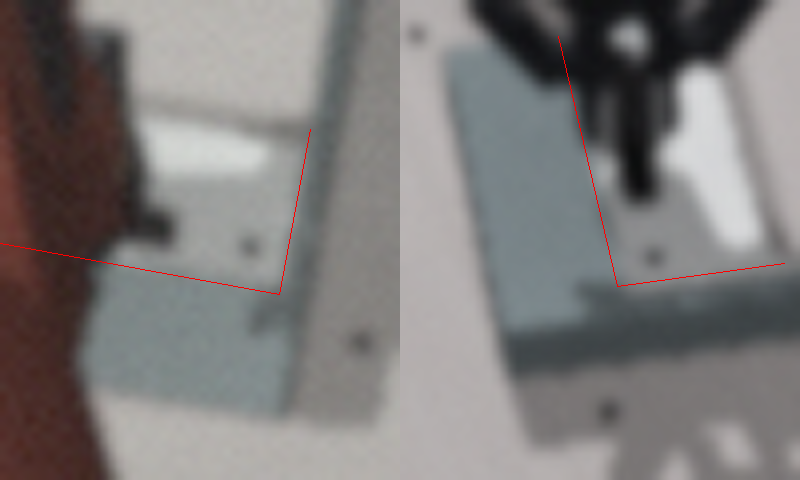

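```bash
python3 - <<'E'
from h import *
np.set_printoptions(precision=4,suppress=True)
def st(k):
    s=robot.observe();print(k,round(s["time"],2),s["tool_pos"],round(s["tcp_rot"][2],2),s["ft_force"],s["torque"]);return s
p=[.593,.2115,np.radians(-11.15)]
G=lambda x,y:place(p,[[x,y,0]])[0]
z=.1159; e=G(-.0503,-.0016)
for yaw in(79.15,78.9):
    robot.line_to([e[0],e[1],z],vel=.02,rotation=[180,0,yaw]);robot.pause(.25);st(yaw)
E
```

```text
79.15 13.49 [0.5429 0.2199 0.1157] 79.17 [-5.2115  2.4315 -1.1295] [ 0.6336  1.0932 -0.096 ]
78.9 13.99 [0.5429 0.22   0.1157] 78.94 [-3.786   4.2663 -0.8573] [0.7116 1.023  0.1424]
```

```bash
python3 - <<'E'
from h import *
np.set_printoptions(precision=4,suppress=True)
def st(k):
    s=robot.observe();print(k,round(s["time"],2),s["tool_pos"],round(s["tcp_rot"][2],2),s["ft_force"],s["torque"]);return s
p=[.593,.2115,np.radians(-11.15)]
G=lambda x,y:place(p,[[x,y,0]])[0]
z=.1159; R=[180,0,79.05]
e=G(-.0545,-.0016); robot.line_to([*e[:2],z],vel=.02,rotation=R);robot.pause(.2);st("back")
e=G(-.0495,-.0016); print(robot.line_to([*e[:2],z],vel=.01,guard=4)); s=st("in")
d=s["tool_pos"][:2]-np.array(p[:2]);c,n=np.cos(p[2]),np.sin(p[2]);gx=c*d[0]+n*d[1];print("grip x",1e3*gx)
e=G(gx+.0005,-.0016)
for i in range(16):
    z-=.0002; robot.line_to([*e[:2],z],vel=.01); robot.pause(.1)
    f=robot.observe()["ft_force"]
    if f[2]>11: break
robot.pause(.4); print(i,z); st("press")
E
```

```text
back 14.55 [0.5394 0.2204 0.116 ] 79.04 [-0.4213  0.6012 -1.6561] [0.0348 0.0528 0.0234]
True
in 14.97 [0.5423 0.2197 0.1152] 79.06 [-0.4474  0.9243  4.3895] [-0.0556  0.0572  0.0523]
grip x -51.30469162252802
8 0.11409999999999995
press 18.56 [0.5429 0.2198 0.1152] 79.06 [-7.5193 -1.6848 11.5921] [-0.2892  1.3482 -0.0232]
```

```bash
python3 - <<'E'
from h import *
im={}
for n in("top","side"): im[n]=robot.grab_frame(n);cv2.imwrite(f"pics/{n}4.png",im[n])
p=np.array([.593,.2115,-.1954])
edgefit([("side",(.005,-.075,.04),(.08,-.075,.04)),("top",(.005,-.075,.04),(.08,-.075,.04))],p,im,3,1)
cv2.imwrite("pics/k.png",np.vstack([cv2.resize(im["top"][130:230,150:350],None,fx=3,fy=3),cv2.resize(im["side"][120:220,260:460],None,fx=3,fy=3)]))
s=robot.observe();print(s["ft_force"],s["gripper_width"])
E
```

```text
0 side 21 med -0.64 sd 0.24
1 top 21 med 0.24 sd 0.13
[-6.61447899 -1.73251491 11.60548674] 0.01302014294381587
```

View pics/k.png

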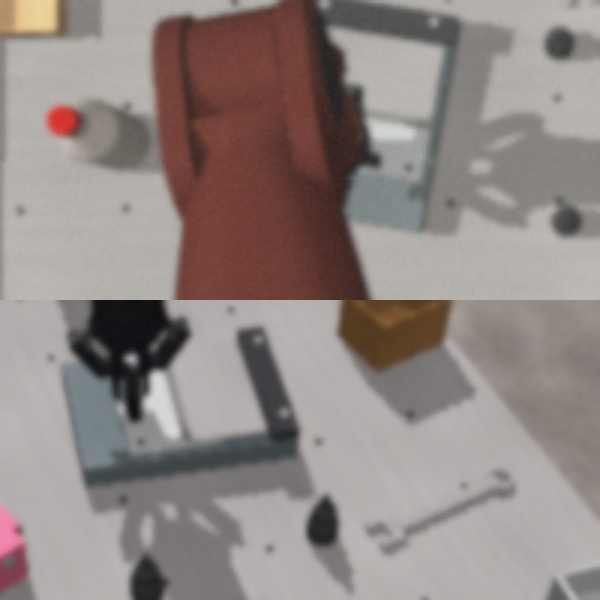

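The picture shows the strip under the cover, its rear edge parallel to the bed's (crop about (350,175) to (425,185) from the top). The cover is closed, the chucks and the bottle stand untouched, and the press reads 11.6 N. I am handing it in.

```bash
python3 -c "
from plant import robot
print(robot.job_done())"
```

```text
the job is handed in; nothing more can be done
None
```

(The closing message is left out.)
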